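Close a split inverter housing at the roller station

ROBOT

A 6-joint arm with a two-finger parallel gripper is mounted at the origin on the work surface. World frame = base frame: x ahead of the robot, y to its left, z up, the work surface at z = 0. Lengths are in mm, angles in rad, forces in N, time in s.
With the tool pointing down it reaches from about 325 to 775 mm from the base axis. Payload 5.5 kg.
Tool frame: the origin (TCP) lies midway between the tips of the shut fingers; the grasp point (between the pads) lies 19 mm behind it (grip_depth is the distance from the TCP to the grasp point, in mm); x points along the fingers, z is the direction in which the jaws open and shut, and the axes are right-handed (so a half turn about x gives the same grasp; the last joint's range is limited). The gripper opens to 85 mm and grips with 20 to 120 N. Pads are 22 mm wide; open, the fingers measure 114 mm over their backs; the gripper's body (76 mm by 85 mm) begins 54 mm behind the grasp point. The pads swing forward as they close: fully open they stand 13 mm farther back than shut.
Start: joints at [1.196, 0.091, 1.231, -0, 1.82, -0.057], TCP at [187.491, 569.968, 231.275] pointing down, gripper open.
Joint ranges: [-2.87, 2.87], [-0.86, 2.18], [0.17, 2.46], [-1.51, 4.65], [0.06, 2.69], [-2.65, 2.65]. Speed limits (rad/s): [2.57, 2.57, 3.01, 3.14, 3.14, 3.14].

INTERFACE

Orientations are given as a unit quaternion [x, y, z, w].
In Python, from bench import read_state, get_image, get_calibration, sign_off, boxes_of, place_of, grip_depth gives the robot as it stands. The module is installed in compiled form; this text tells all that it offers.
- The arm moves only by the tool drive_tool, never from a script. Its argument "moves" is a list of rows, each a list of 7 numbers: the turn, a rotation vector about the tool's x, y, z in degrees, then the shift along the tool's x, y, z in mm, then the opening in per cent of the stroke, from 0 (shut) to 100 (fully open). In form: [[wx, wy, wz, dx, dy, dz, grip], ...]. A call has 1 to 20 rows; each row is the pose to reach, as a shift and turn from the pose measured when the call began, along the tool's axes at that moment; what a row does not reach only later rows make up. A row lasts 1/12 s, in which the tool goes at most 41.7 mm and 7.16 degrees, less where a joint would pass 70% of its speed; a pose out of reach is approached as far as the arm can. A call with a gripper value outside its range is refused whole. The fingers move at their own pace and stop on an object; "squeeze" is the grip in N (left out, the last holds). Time passes only in rows, so rows that repeat a pose let the fingers close. It gives the time, the measured TCP pose, the force and the opening at its end, in the units of the state.
- read_state(): the state, without advancing time (a new reading comes with each control period).
- get_image(name): name is "scene" or "top"; returns (picture, depth): 420x560x3 uint8, red, green, blue; 420x560 float32, mm along the optical axis (not along the pixel's ray), 0 where there is no reading.
- get_calibration(name): a dict with "fovy" (degrees; the focal length in pixels is half the picture's height over the tangent of half this angle, whatever the lens; pixels are square), "cx", "cy" (the principal point, pixels), "D" ([k1, k2, p1, p2, k3] as OpenCV has them; the pictures are not rectified), "R" (3x3) and "t" (3): a world point X has camera coordinates R X + t. Camera axes: x right, y down, z forward; pixel columns grow to the right and rows downward; lengths in mm; the calibration is good to about 2 mm. A picture is of the moment at which its call begins. get_calibration takes no time and is no camera call.
- sign_off(): hands the job in, once; it reports no verdict.
Trained networks look in the newest picture that a camera, given by its name, has taken for a name from the list of things; names that differ only in an ending like _2 or _b are one class to them, and where a whole thing is asked for, a point or a joint stands for the part that bears it (a point fixed in the world has none). Each returns a list of dicts, best first, with "p" (0 to 1); they miss things now and then, are a little off and sometimes report something else, mostly with a low value. They report only what shows in the picture. A call takes as long as a camera call. They do not tell look-alikes from the thing itself.
- boxes_of(camera, query): "at" ([row, column] in pixels, amid what is visible of it).
- place_of(camera, query): "at" ([row, column] in pixels: a listed point, or the origin of a listed thing).
The state is a dict: "clock": time; "joint_pos": joint angles; "joint_velocities": joint speeds; "effort": joint torques, N m; "position": TCP position; "orientation": TCP orientation; "force": force on the tool from outside, world axes, zero at the start; "moment": the same for the moment, N m; "width": finger opening in mm.
Only numpy, scipy, OpenCV 4.12 (cv2) and the standard library are available. Lean on these libraries where they do the work, as an engineer would, in place of code of your own. Each camera call takes 0.05 s, during which the arm holds its last target.

TASK

Push the tray with the lower housing half along the rollers all the way into the station bay, up against the end stop. Then pick the flat cover off the bench by its rib, lower it over the two dowels of the lower half, and press it down against the sprung seal until the two faces meet flush. Finish while still holding the cover pressed shut (if you let go the seal pushes it open again), and leave the other things on the bench alone.

Things in the scene. Friction and masses are not known exactly. Their poses are not given: they have to be found in the camera images.
- track: Fixed aluminium roller track, 420 mm long, 205 mm wide over its feet. Origin: on the bench under its middle; y runs along it towards the bay, z up. Twelve free-turning rollers lie across it, tops 50 mm above the bench (the tray rolls with about 2 N of drag and stays where left). Side rails, 145 mm apart inside, rise 12 mm above the rollers. The -y end (y = -210 mm) is open.
- bay (a point): Where the tray's origin lies when the tray is home: track y = 120 mm, at roller-top height (50 mm above the bench). Axes as the track's. The bay is the last 127 mm of track: steel guides with a flared mouth, about 135 mm apart inside, 30 mm above the rollers, ending at a stop plate as high, its inner face 80 mm beyond this point.
- carrier: Loose grey plastic tray, 130 mm across the track (x), 160 mm along it (y), walls 35 mm high, with the open lower half of a cast aluminium housing bolted in (100 x 130 mm, joint face 50 mm above the tray's underside); 0.9 kg in all. Starts on the rollers 150 to 230 mm short of home, nearly square to the track. Origin: centre of the tray's underside; y towards the bay, z up.
- push_face (a point): Middle of the tray's rear (-y) outer wall, the one to push on: 80 mm behind the tray's origin and 17 mm above its underside. Axes as the tray's.
- seat (a point): Centre of the lower half's joint face, 50 mm above the tray's underside, axes as the tray's. The cover is flush when its origin is here.
- dowel_a (a point): Foot of the first steel dowel, on the joint face, at x = -36, y = -50 mm from the seat. Both dowels are 10 mm in diameter, stand 14 mm out of the joint face and taper over their top 5 mm to 4.4 mm.
- dowel_b (a point): Foot of the second steel dowel, on the joint face, at x = 36, y = 34 mm from the seat.
- seal (a joint): Black rubber seal frame (54 x 108 mm) inside the joint face, on a spring. 0 m: up, its top 4 mm above the joint face; 0.004 m: pressed level with the joint face. It resists with about 5 N at 0 and 12 N at 0.004 m, so it carries the loose cover's weight with a 4 mm gap.
- cover: Loose aluminium cover, 0.35 kg: a flat plate 100 mm (x) by 130 mm (y), 10 mm thick, with a rib on top and two 12 mm through holes for the dowels. It fits one way round only, axes along the tray's. Origin: centre of the plate's underside, z up. Starts flat on the bench, rib up, beyond one end of the track or the other, turned up to 0.6 rad.
- rib (a point): Middle of the cover's lifting rib, above the cover's origin by 26 mm. The rib runs along the cover's y: 24 mm wide (x), 70 mm long (y), from the plate's top (10 mm above its underside) up to 42 mm. Axes as the cover's.
- hole_a (a point): Centre of the cover's hole for dowel_a, at the plate's underside, at x = -36, y = -50 mm from the cover's origin.
- hole_b (a point): Centre of the cover's hole for dowel_b, at the plate's underside, at x = 36, y = 34 mm from the cover's origin.
- bearing_cap: Bystander: round aluminium bearing cap, flange 90 mm in diameter, 34 mm high, lying beyond the other end of the track than the cover. Origin: centre of its underside.
- spray_can: Bystander: spray can, 60 mm in diameter, 160 mm high, standing on the far side of the track. Origin: centre of its underside.
- grease_jar: Bystander: jar, 72 mm in diameter, 80 mm high, standing on the far side of the track. Origin: centre of its underside.
Not all that is in view belongs to the job. Of the things that look like the carrier, the largest one is meant. Leave any green look-alike of the cover alone.

How it is judged:
By the outcome, as a careful person would: the job done as asked, in the order asked, and still so for the second after the job is handed in, while the arm keeps its last pose, push and grip.
It also fails if it takes over 58 s, if anything falls off the work surface, if the arm or the gripper's body presses on something with over 40 N, if the wrist force passes 120 N, or if a joint passes its speed limit or range.

## Working session

There is one attempt and no reset: what is moved stays moved. The work goes in short steps, Python scripts to look and compute and a tool call to move; the robot and the scene stay as the last step left them, time stands still between calls to the robot, and variables do not carry over. Pictures are saved under pics/ and viewed, and the job is handed in when it is done.

Besides the shell and the picture viewer there is one more tool, called after "Emit:" as name([rows], argument=value, ...), one row to a line, values as JSON. drive_tool: Moves the arm, as the interface text tells. Its arguments: {"type":"object","properties":{"moves":{"type":"array","items":{"type":"array","items":{"type":"number"}}},"squeeze":{"type":"number"}},"required":["moves"]}

```bash
mkdir -p pics
cat > h.py <<'E'
import numpy as np, cv2, json
from bench import *
from scipy.spatial.transform import Rotation as Ro
def K(n):
    c=get_calibration(n); f=210/np.tan(np.radians(c['fovy'])/2)
    return np.array([[f,0,c['cx']],[0,f,c['cy']],[0,0,1.]]),np.array(c['D'],float),np.array(c['R'],float),np.array(c['t'],float)
def ray(n,uv):
    k,D,R,t=K(n); p=cv2.undistortPoints(np.array(uv,float).reshape(-1,1,2),k,D).reshape(-1,2)
    d=np.c_[p,np.ones(len(p))]
    return d,R,t
def at_depth(n,uv,z):
    d,R,t=ray(n,uv); return (d*np.array(z).reshape(-1,1)-t)@R
def at_z(n,uv,z):
    d,R,t=ray(n,uv); o=-R.T@t; w=d@R; return o+w*((z-o[2])/w[:,2])[:,None]
def proj(n,X):
    k,D,R,t=K(n); return cv2.projectPoints(np.array(X,float).reshape(-1,3),cv2.Rodrigues(R)[0],t,k,D)[0].reshape(-1,2)
def cloud(n,depth):
    h,w=depth.shape; u,v=np.meshgrid(np.arange(w),np.arange(h))
    return at_depth(n,np.c_[u.ravel(),v.ravel()],depth.ravel()).reshape(h,w,3)
def local(v):
    s=read_state(); return Ro.from_quat(s['orientation']).inv().apply(v)
def st():
    s=read_state(); R=Ro.from_quat(s['orientation']).as_matrix()
    print('clk',s['clock'],'pos',np.round(s['position'],1),'F',np.round(s['force'],1),'M',np.round(s['moment'],2),'w',s['width'],'q',np.round(s['joint_pos'],3)); print(np.round(R,3)); return s
E
python3 - <<'E'
from h import *
st(); print(grip_depth)
for n in ['scene','top']:
    im,d=get_image(n); cv2.imwrite(f'pics/{n}0.png',im[:,:,::-1]); np.save(f'{n}0.npy',d)
    k,D,R,t=K(n); print(n,k[0,0],k[:2,2],D,-R.T@t); print(np.round(R,3))
    for q in ['carrier','cover','rib','push_face','seat','track','bearing_cap']:
        for f in (boxes_of,place_of):
            print(q,f.__name__,[(np.round(r['at']).tolist(),round(r['p'],2)) for r in f(n,q)][:5])
E
```

```text
clk 0.0 pos [187.4 569.7 230.1] F [ 0.4 -0.4 -0.5] M [-0.   -0.06  0.01] w 85.49348799581246 q [ 1.196  0.092  1.232  0.     1.82  -0.057]
[[-0.001 -0.95   0.312]
 [-0.002  0.312  0.95 ]
 [-1.     0.    -0.002]]
18.700000000000003
scene 415.23376694207684 [277.72316647 206.04489367] [-0.11394708  0.          0.          0.          0.        ] [1029.13435054  751.19629404  994.33882734]
[[-0.826  0.563  0.001]
 [ 0.411  0.604 -0.683]
 [-0.385 -0.564 -0.731]]
carrier call [([156.0, 282.0], 0.63), ([187.0, 231.0], 0.58), ([161.0, 196.0], 0.57)]
carrier call [([192.0, 232.0], 0.89), ([165.0, 196.0], 0.75), ([159.0, 282.0], 0.62)]
cover call [([346.0, 417.0], 0.81), ([290.0, 364.0], 0.63), ([342.0, 307.0], 0.57)]
cover call [([340.0, 310.0], 0.75), ([344.0, 421.0], 0.73), ([293.0, 365.0], 0.68)]
rib call [([291.0, 363.0], 0.96), ([341.0, 306.0], 0.64), ([345.0, 420.0], 0.62)]
rib call [([288.0, 364.0], 0.96), ([337.0, 307.0], 0.76), ([342.0, 419.0], 0.7)]
push_face call [([161.0, 195.0], 0.9), ([156.0, 284.0], 0.85), ([186.0, 234.0], 0.7)]
push_face call [([152.0, 269.0], 0.95), ([173.0,
[... 1007 characters left out ...]
 165.0], 0.59)]
rib call [([177.0, 164.0], 0.88), ([249.0, 170.0], 0.71), ([252.0, 105.0], 0.66), ([217.0, 289.0], 0.35)]
rib call [([254.0, 104.0], 0.92), ([175.0, 166.0], 0.74), ([247.0, 172.0], 0.6)]
push_face call [([198.0, 414.0], 0.97), ([204.0, 345.0], 0.89), ([291.0, 370.0], 0.82)]
push_face call [([196.0, 396.0], 0.77), ([277.0, 388.0], 0.75), ([200.0, 368.0], 0.74)]
seat call [([204.0, 343.0], 0.89), ([291.0, 371.0], 0.79), ([194.0, 414.0], 0.66)]
seat call [([195.0, 417.0], 0.95), ([201.0, 344.0], 0.81), ([289.0, 374.0], 0.56)]
track call [([216.0, 289.0], 0.96)]
track call [([213.0, 307.0], 0.62)]
bearing_cap call [([248.0, 421.0], 0.64)]
bearing_cap call [([248.0, 419.0], 0.77)]
```

View pics/top0.png

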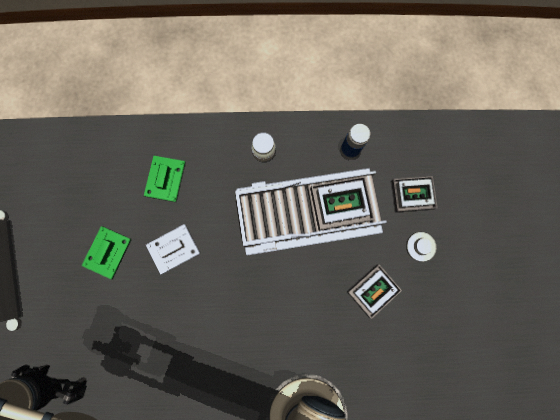

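View pics/scene0.png

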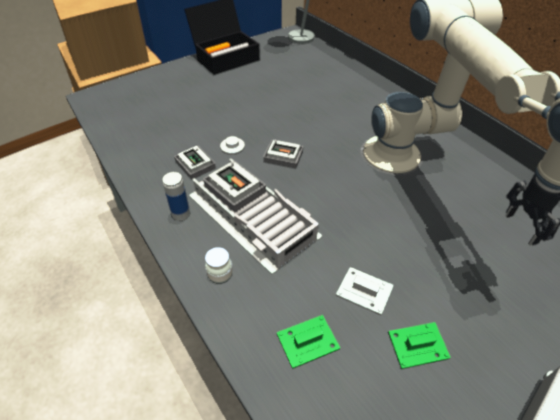

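Cover candidates in the top view are two green ones at (178,164) and (251,106), and a bare aluminium one at (249,173). The aluminium one is the one meant. Carrier candidates are (204,343) on the track and smaller ones at (196,413) and (291,374). The one on the track is the largest. I'll confirm both in enlarged crops.

Run:
```python
import cv2,numpy as np
a=cv2.imread('pics/top0.png'); b=cv2.imread('pics/scene0.png')
c1=cv2.resize(a[160:285,140:440],None,fx=2.6,fy=2.6,interpolation=cv2.INTER_CUBIC)
c2=cv2.resize(b[130:330,170:410],None,fx=3,fy=3,interpolation=cv2.INTER_CUBIC)
cv2.imwrite('pics/c1.png',c1);cv2.imwrite('pics/c2.png',c2)
```

```text
(no output)
```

View pics/c1.png

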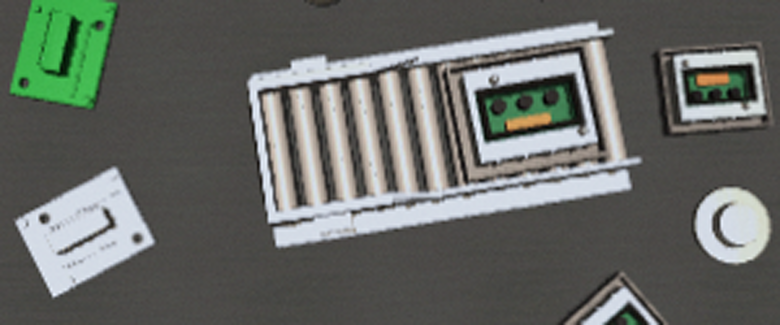

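View pics/c2.png

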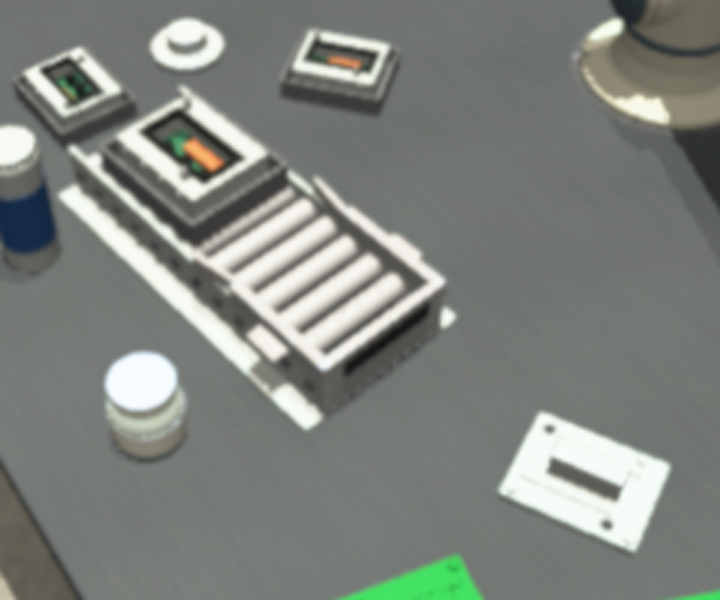

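The crops confirm it: the bare cover is at top (249,173), with holes left-up and right-down of the rib. The large carrier sits on the track at (204,343). The bay, with its guides and stop, is at the left (+y) end of the track. Next I'll measure from depth.

```bash
cat > m.py <<'E'
from h import *
def rect(P):
    r=cv2.minAreaRect(np.float32(P[:,:2])); return np.round(r[0],1),np.round(r[1],1),round(r[2],2)
def comps(C,lo,hi,x0,x1,y0,y1,minn=20):
    m=(C[...,2]>lo)&(C[...,2]<hi)&(C[...,0]>x0)&(C[...,0]<x1)&(C[...,1]>y0)&(C[...,1]<y1)
    n,l=cv2.connectedComponents(m.astype(np.uint8))
    return [C[l==i] for i in range(1,n) if (l==i).sum()>=minn]
E
python3 - <<'E'
from m import *
for n in ['top','scene']:
    C=cloud(n,np.load(n+'0.npy'))
    print(n)
    for nm,lo,hi in [('cover plate',4,20),('rib',34,52),('bay/guides',70,92),('joint',93,110),('bench',-8,4)]:
        for P in comps(C,lo,hi,250,750,-400,600,25):
            print(nm,len(P),'mean',P.mean(0).round(1),'z std',P[:,2].std().round(1),rect(P))
    print(cloud(n,np.load(n+'0.npy'))[200:210:5,200:210:5,2])
E
```

```text
top
cover plate 906 mean [690.6 412.4   9.4] z std 2.5 (array([700.7, 417.4]), array([109.3, 120.1]), 78.48)
cover plate 27 mean [ 716.5 -205.     6.5] z std 1.6 (array([ 717., -205.]), array([10.5, 33.9]), 9.46)
cover plate 59 mean [ 708.9 -151.7    6.4] z std 1.7 (array([ 709.3, -154.1]), array([14.1, 66.9]), 2.95)
cover plate 88 mean [697.4 -68.1   6. ] z std 1.4 (array([697.2, -66. ]), array([11.7, 99.2]), 7.47)
cover plate 35 mean [ 684.4 -345.6   11.2] z std 4.6 (array([ 683.8, -347.6]), array([ 2.8, 84.9]), 3.84)
cover plate 31 mean [684.5  37.9   6.1] z std 1.8 (array([683.4,  36.7]), array([10.5, 48. ]), 7.36)
cover plate 58 mean [ 634.8 -292.3   11.7] z std 4.9 (array([ 633.2, -292.5]), array([98.7,  5.6]), 4.23)
cover plate 47 mean [ 635.1 -304.4   11. ] z std 4.6 (array([ 637.3, -304.4]), array([88.4,  3.9]), 4.24)
cover plate 150 mean [ 644.1 -366.8   14.1] z std 2.6 (array([ 642.5, -363.1]), array([31.5, 74.1]), 3.78)
cover plate 1185 mean [487.6 383.8   9.6] z std 2.4 (array([489. , 383.5]), array([104.9, 132.7]), 27.46)
cover plate 618 mean [511.  -84.4   6.5] z std 2
[... 5987 characters left out ...]
([42.1, 95.2]), 7.2)
bay/guides 751 mean [582.1 120.7  78.1] z std 3.6 (array([581.8,  88.7]), array([165.1, 195.9]), 7.61)
joint 752 mean [ 609.8 -110.7  100.3] z std 3.0 (array([ 607.4, -117.9]), array([107.4, 136.6]), 9.03)
bench 26789 mean [497.1 255.6   0.5] z std 1.8 (array([500., 100.]), array([999.9, 499.9]), 90.0)
bench 31 mean [5.629e+02 4.850e+01 3.000e-01] z std 1.7 (array([562.4,  48.3]), array([99.6,  6.1]), 7.93)
bench 35 mean [5.608e+02 8.430e+01 1.000e-01] z std 2.0 (array([559.6,  83.5]), array([98.9,  6. ]), 7.57)
bench 37 mean [5.472e+02 1.188e+02 3.000e-01] z std 1.6 (array([546.9, 119.1]), array([89.3,  6.7]), 7.12)
[[ 9.87111714 14.11645595]
 [ 6.91269477  7.55392303]]
```

```bash
cat >> h.py <<'E'
def plan(p,yaw,verbose=True):
    s=read_state(); R0=Ro.from_quat(s['orientation']).as_matrix()
    z=np.array([np.cos(yaw),np.sin(yaw),0]); x=np.array([0,0,-1.]); R1=np.c_[x,np.cross(z,x),z]
    w=Ro.from_matrix(R0.T@R1).as_rotvec(degrees=True); d=R0.T@(np.array(p,float)-s['position'])
    print('row',np.round(w,2).tolist()+np.round(d,1).tolist(),'|d|',round(float(np.linalg.norm(d)),1)); return w,d
E
python3 - <<'E'
from h import *
plan([624,-228,200],np.radians(7.8))
C=cloud('top',np.load('top0.npy'))
yt=np.array([-np.sin(np.radians(7.8)),np.cos(np.radians(7.8))]);xt=np.array([yt[1],-yt[0]])
print('can/jar', [ (P.mean(0).round(),P[:,2].max().round()) for lo,hi in[(70,92),(150,170)] for P in __import__('m').comps(C,lo,hi,680,900,-400,400,10)])
# bay in track coords
P=[P for P in __import__('m').comps(C,70,92,250,750,-400,600,400) if P[:,1].mean()>50][0]
q=np.c_[P[:,:2]@xt,P[:,:2]@yt]
for a in range(-20,200,10):
    m=(q[:,1]>=a)&(q[:,1]<a+10); 
    if m.sum(): print(a,m.sum(),np.round(np.percentile(q[m,0],[0,25,50,75,100]),1))
print('tray', np.array([606,-118.3])@xt,np.array([606,-118.3])@yt)
E
```

```text
row [63.99, -0.0, -0.0, 31.3, -664.0, -621.6] |d| 910.1
can/jar [(array([787., 107.,  79.]), np.float64(85.0)), (array([ 763., -151.,   81.]), np.float64(91.0)), (array([ 783., -163.,  159.]), np.float64(164.0))]
-20 30 [505.4 509.8 653.2 658.5 664.5]
-10 35 [504.9 510.6 516.7 656.4 663.7]
0 30 [504.9 510.4 652.8 658.7 664.9]
10 35 [505.1 511.  516.9 656.8 663.8]
20 29 [505.1 510.2 653.  657.9 664.6]
30 33 [505.3 511.3 516.6 658.2 663.7]
40 32 [504.9 510.1 584.6 656.7 664.9]
50 34 [505.4 511.1 585.  658.1 664.2]
60 31 [505.1 510.8 652.5 657.4 664.4]
70 33 [505.7 511.6 652.9 658.1 664.9]
80 32 [504.9 510.9 652.6 657.5 664.3]
90 187 [504.9 543.3 584.3 625.3 665.3]
100 33 [505.2 545.1 579.5 617.5 661.7]
tray 584.3380391067167 -199.44910642296023
```

Emit:
drive_tool([
  [64, 0, 0, 31, -664, -622, 50],
  [64, 0, 0, 31, -664, -622, 50],
  [64, 0, 0, 31, -664, -622, 50],
  [64, 0, 0, 31, -664, -622, 50],
  [64, 0, 0, 31, -664, -622, 50],
  [64, 0, 0, 31, -664, -622, 50],
  [64, 0, 0, 31, -664, -622, 50],
  [64, 0, 0, 31, -664, -622, 50],
  [64, 0, 0, 31, -664, -622, 50],
  [64, 0, 0, 31, -664, -622, 50],
  [64, 0, 0, 31, -664, -622, 50],
  [64, 0, 0, 31, -664, -622, 50],
  [64, 0, 0, 31, -664, -622, 50],
  [64, 0, 0, 31, -664, -622, 50],
  [64, 0, 0, 31, -664, -622, 50],
  [64, 0, 0, 31, -664, -622, 50],
  [64, 0, 0, 31, -664, -622, 50],
  [64, 0, 0, 31, -664, -622, 50],
  [64, 0, 0, 31, -664, -622, 50],
  [64, 0, 0, 31, -664, -622, 50],
])

```text
clock: 3.17
position: [587.6, -163.0, 202.9]
orientation: [-0.048, 0.705, 0.048, 0.706]
force: [0.6, 0.5, -0.1]
width: 43.0
```

Run:
```python
from h import *
st(); plan([621,-228,59],np.radians(7.8))
```

```text
clk 3.1667 pos [ 587.6 -163.   202.9] F [ 0.6  0.5 -0.1] M [ 0.02 -0.03 -0.04] w 42.9842875541285 q [-0.326  0.113  1.257  0.     1.771 -0.462]
[[ 0.    -0.135  0.991]
 [-0.     0.991  0.135]
 [-1.    -0.     0.   ]]
row [-0.03, 0.02, 0.01, 143.9, -68.9, 24.2] |d| 161.4
```

Emit:
drive_tool([
  [0, 0, 0, 0, -69, 24, 50],
  [0, 0, 0, 0, -69, 24, 50],
  [0, 0, 0, 60, -69, 24, 50],
  [0, 0, 0, 100, -69, 24, 50],
  [0, 0, 0, 130, -69, 24, 50],
  [0, 0, 0, 144, -69, 24, 50],
  [0, 0, 0, 144, -69, 24, 50],
  [0, 0, 0, 144, -69, 24, 50],
])

```text
clock: 3.83
position: [620.1, -227.8, 57.8]
orientation: [-0.048, 0.706, 0.048, 0.705]
force: [0.0, 0.7, 0.4]
width: 42.2
```

Run:
```python
from h import *
s=st(); im,d=get_image('scene'); cv2.imwrite('pics/s1.png',cv2.resize(im[100:280,150:390,::-1],None,fx=3,fy=3))
```

```text
clk 3.8333 pos [ 620.1 -227.8   57.8] F [0.  0.7 0.4] M [-0.01  0.01  0.01] w 42.17372265945642 q [-0.404  0.288  1.317  0.     1.539 -0.539]
[[-0.002 -0.135  0.991]
 [ 0.001  0.991  0.135]
 [-1.     0.001 -0.002]]
```

View pics/s1.png

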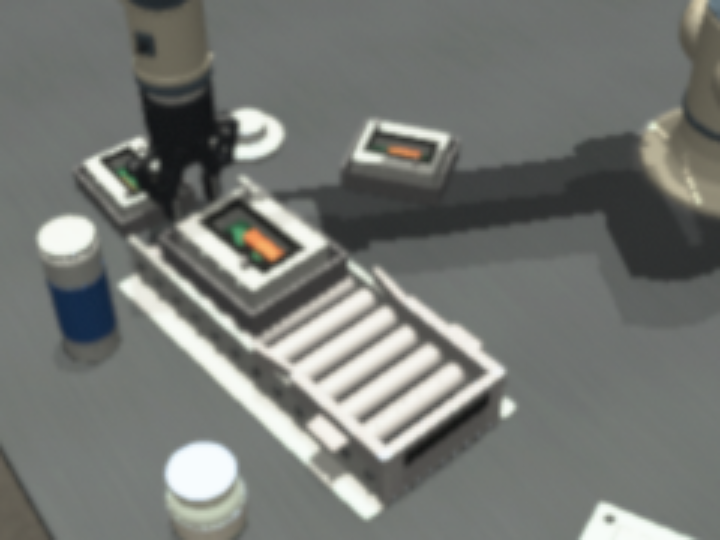

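The fingers stand behind the rear wall, at crop (185,210), clear of the rails. I'll start pushing along tool +y.

Emit:
drive_tool([
  [0, 0, 0, 0, 8, 0, 50],
  [0, 0, 0, 0, 16, 0, 50],
  [0, 0, 0, 0, 22, 0, 50],
  [0, 0, 0, 0, 30, 0, 50],
  [0, 0, 0, 0, 40, 0, 50],
  [0, 0, 0, 0, 52, 0, 50],
  [0, 0, 0, 0, 64, 0, 50],
  [0, 0, 0, 0, 76, 0, 50],
  [0, 0, 0, 0, 88, 0, 50],
  [0, 0, 0, 0, 100, 0, 50],
  [0, 0, 0, 0, 112, 0, 50],
  [0, 0, 0, 0, 124, 0, 50],
  [0, 0, 0, 0, 134, 0, 50],
  [0, 0, 0, 0, 144, 0, 50],
  [0, 0, 0, 0, 152, 0, 50],
  [0, 0, 0, 0, 160, 0, 50],
  [0, 0, 0, 0, 168, 0, 50],
  [0, 0, 0, 0, 174, 0, 50],
  [0, 0, 0, 0, 180, 0, 50],
  [0, 0, 0, 0, 180, 0, 50],
])

```text
clock: 5.55
position: [596.6, -48.2, 59.9]
orientation: [-0.048, 0.705, 0.049, 0.706]
force: [-0.3, -0.2, 0.8]
width: 42.7
```

Run:
```python
from m import *
s=st(); im,d=get_image('top'); cv2.imwrite('pics/t2.png',cv2.resize(im[120:300,200:440,::-1],None,fx=3,fy=3))
C=cloud('top',d)
yt=np.array([-np.sin(np.radians(7.8)),np.cos(np.radians(7.8))]);xt=np.array([yt[1],-yt[0]])
for P in comps(C,94,108,500,700,-200,250,100): print(len(P),P.mean(0).round(1),rect(P), P[:,:2].mean(0)@xt, P[:,:2].mean(0)@yt)
p=s['position'][:2]; print('tcp track',np.dot(p,xt),np.dot(p,yt))
```

```text
clk 5.55 pos [596.6 -48.2  59.9] F [-0.3 -0.2  0.8] M [-0.05 -0.02 -0.01] w 42.69156960241323 q [-1.380e-01  1.200e-01  1.504e+00  1.000e-03  1.517e+00 -2.750e-01]
[[ 0.001 -0.136  0.991]
 [ 0.001  0.991  0.136]
 [-1.     0.001  0.001]]
865 [583.   54.1 100.1] (array([582.6,  46.1]), array([104.2, 122.9]), 8.55) 584.9909096708635 -25.499214976295896
tcp track 584.5518305757284 -128.69635226213353
```

View pics/t2.png

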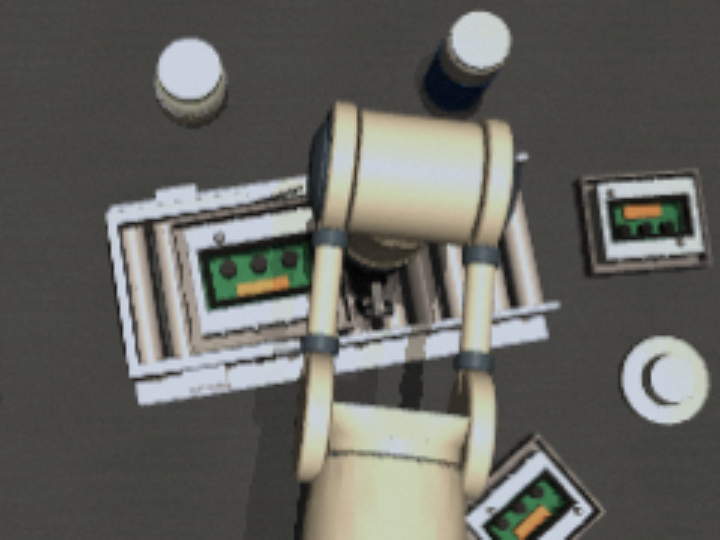

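Emit:
drive_tool([
  [0, 0, 0, 0, 6, 0, 50],
  [0, 0, 0, 0, 12, 0, 50],
  [0, 0, 0, 0, 18, 0, 50],
  [0, 0, 0, 0, 24, 0, 50],
  [0, 0, 0, 0, 29, 0, 50],
  [0, 0, 0, 0, 34, 0, 50],
  [0, 0, 0, 0, 38, 0, 50],
  [0, 0, 0, 0, 41, 0, 50],
  [0, 0, 0, 0, 41, 0, 50],
])

```text
clock: 6.35
position: [590.9, -7.0, 59.7]
orientation: [-0.048, 0.705, 0.049, 0.706]
force: [0.6, 0.2, 0.5]
width: 42.9
```

Emit:
drive_tool([
  [0, 0, 0, 0, 2, 0, 50],
  [0, 0, 0, 0, 4, 0, 50],
  [0, 0, 0, 0, 4, 0, 50],
])

```text
clock: 6.6
position: [590.3, -2.7, 59.7]
orientation: [-0.048, 0.705, 0.049, 0.706]
force: [0.6, 0.0, -1.0]
width: 42.7
```

```bash
cat > tr.py <<'E'
from m import *
yt=np.array([-np.sin(np.radians(7.8)),np.cos(np.radians(7.8))]);xt=np.array([yt[1],-yt[0]])
def tray(n,tag):
    s=st(); im,d=get_image(n); cv2.imwrite(f'pics/{tag}.png',cv2.resize(im[120:300,200:440,::-1] if n=='top' else im[130:310,170:410,::-1],None,fx=3,fy=3))
    C=cloud(n,d)
    for P in comps(C,94,108,500,700,-200,250,100):
        q=np.c_[P[:,:2]@xt,P[:,:2]@yt]
        print(len(P),P.mean(0).round(1),rect(P),'track pct', np.percentile(q,[1,99],axis=0).round(1).tolist())
    p=s['position'][:2]; print('tcp track',np.dot(p,xt),np.dot(p,yt))
E
python3 - <<'E'
from tr import *
tray('scene','s3')
E
```

```text
clk 6.6 pos [590.3  -2.7  59.7] F [ 0.6  0.  -1. ] M [-0.1   0.04  0.01] w 42.69785974673742 q [-0.063  0.099  1.527  0.002  1.515 -0.201]
[[ 0.    -0.137  0.991]
 [ 0.002  0.991  0.137]
 [-1.     0.002  0.001]]
917 [582.5  93.9 100.5] (array([579.3,  89.2]), array([104.4, 133.5]), 7.73) track pct [[536.8, -54.6], [636.9, 75.0]]
tcp track 584.4646859380182 -82.75985598532414
```

View pics/s3.png

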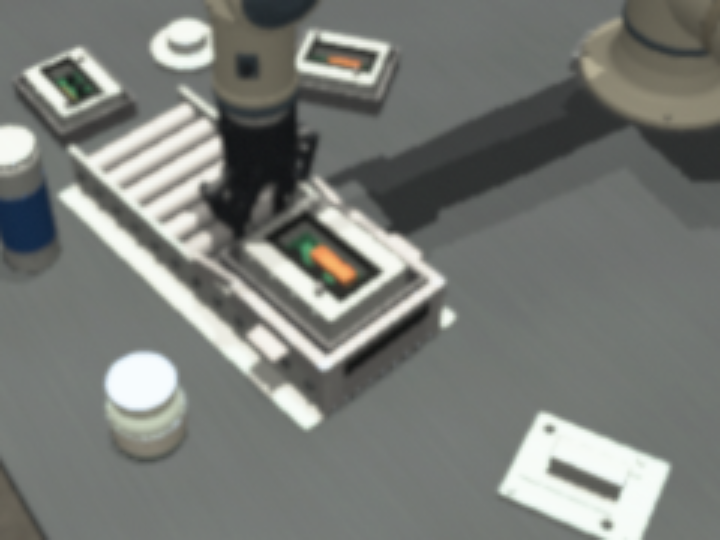

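The tray is nearly against the stop, at crop (430,330). I'll creep it in until the force shows contact.

Emit:
drive_tool([
  [0, 0, 0, 0, 1, 0, 50],
  [0, 0, 0, 0, 2, 0, 50],
  [0, 0, 0, 0, 2, 0, 50],
])

```text
clock: 6.9
position: [590.0, -0.7, 59.7]
orientation: [-0.048, 0.705, 0.049, 0.706]
force: [-0.2, -1.7, -0.3]
width: 42.6
```

Emit:
drive_tool([
  [0, 0, 0, 0, 1, 0, 50],
  [0, 0, 0, 0, 2, 0, 50],
  [0, 0, 0, 0, 2, 0, 50],
])

```text
clock: 7.15
position: [589.5, -0.4, 59.7]
orientation: [-0.049, 0.706, 0.048, 0.705]
force: [-0.5, -7.5, 0.9]
width: 42.5
```

Emit:
drive_tool([
  [0, 0, 0, 0, 1, 0, 50],
  [0, 0, 0, 0, 2, 0, 50],
  [0, 0, 0, 0, 2, 0, 50],
])

```text
clock: 7.4
position: [589.0, -0.3, 59.7]
orientation: [-0.05, 0.706, 0.047, 0.705]
force: [-0.2, -7.4, -0.6]
width: 42.8
```

Emit:
drive_tool([
  [0, 0, 0, 0, 2, 0, 50],
  [0, 0, 0, 0, 4, 0, 50],
  [0, 0, 0, 0, 5, 0, 50],
  [0, 0, 0, 0, 5, 0, 50],
])

```text
clock: 7.73
position: [588.4, -0.2, 59.8]
orientation: [-0.052, 0.706, 0.043, 0.705]
force: [-0.2, -19.0, -0.5]
width: 42.9
```

Run:
```python
from tr import *
tray('scene','s4')
```

```text
clk 7.7333 pos [ 5.884e+02 -2.000e-01  5.980e+01] F [ -0.2 -19.   -0.5] M [-2.8  -0.07  0.31] w 42.89689757764812 q [-0.051  0.095  1.531 -0.013  1.515 -0.183]
[[-0.    -0.133  0.991]
 [-0.013  0.991  0.133]
 [-1.    -0.013 -0.002]]
934 [581.3  96.4 100.3] (array([579.1,  91.3]), array([105.7, 135.5]), 7.82) track pct [[535.8, -52.1], [636.7, 77.5]]
tcp track 582.9545156465148 -80.06131874076276
```

Home confirmed: 19 N with no further travel, and the tray is square to the track. I'll back off, rise and go over to the cover.

Emit:
drive_tool([
  [0, 0, 0, 0, -8, 0, 50],
  [0, 0, 0, 0, -20, 0, 50],
  [0, 0, 0, 0, -30, 0, 50],
  [0, 0, 0, -30, -30, 0, 50],
  [0, 0, 0, -60, -30, 0, 50],
  [0, 0, 0, -100, -30, 0, 50],
  [0, 0, 0, -140, -30, 0, 50],
  [0, 0, 0, -140, -30, 0, 50],
])

```text
clock: 8.45
position: [595.3, -28.4, 211.0]
orientation: [-0.052, 0.701, 0.042, 0.71]
force: [0.2, 0.2, 1.6]
width: 42.6
```

Run:
```python
from h import *
st(); plan([489,385,200],np.radians(27.6))
```

```text
clk 8.45 pos [595.3 -28.4 211. ] F [0.2 0.2 1.6] M [ 0.    0.01 -0.03] w 42.64440203043538 q [-0.098  0.063  1.296 -0.012  1.767 -0.234]
[[ 0.015 -0.133  0.991]
 [-0.013  0.991  0.133]
 [-1.    -0.015  0.013]]
row [-19.95, 0.57, 0.97, 4.0, 424.0, -50.5] |d| 427.0
```

Emit:
drive_tool([
  [-20, 0.6, 1, 4, 424, -50, 75],
  [-20, 0.6, 1, 4, 424, -50, 75],
  [-20, 0.6, 1, 4, 424, -50, 75],
  [-20, 0.6, 1, 4, 424, -50, 75],
  [-20, 0.6, 1, 4, 424, -50, 75],
  [-20, 0.6, 1, 4, 424, -50, 75],
  [-20, 0.6, 1, 4, 424, -50, 75],
  [-20, 0.6, 1, 4, 424, -50, 75],
  [-20, 0.6, 1, 4, 424, -50, 75],
  [-20, 0.6, 1, 4, 424, -50, 75],
  [-20, 0.6, 1, 4, 424, -50, 75],
  [-20, 0.6, 1, 4, 424, -50, 75],
  [-20, 0.6, 1, 4, 424, -50, 75],
  [-20, 0.6, 1, 4, 424, -50, 75],
])

```text
clock: 9.62
position: [490.1, 383.9, 200.0]
orientation: [-0.169, 0.687, 0.169, 0.687]
force: [-0.0, -0.1, 0.6]
width: 63.9
```

Run:
```python
from tr import *
tray('top','t5')
plan([489,385,60],np.radians(27.6))
im,d=get_image('scene'); cv2.imwrite('pics/s5.png',cv2.resize(im[200:400,240:500,::-1],None,fx=3,fy=3))
C=cloud('scene',d)
for P in comps(C,34,50,420,560,320,450,50): print('rib',len(P),P.mean(0),rect(P))
for P in comps(C,5,17,420,560,310,460,50): print('plate',len(P),P.mean(0),rect(P))
```

```text
clk 9.6167 pos [490.1 383.9 200. ] F [-0.  -0.1  0.6] M [0.   0.02 0.01] w 63.87207556661909 q [0.61  0.149 1.224 0.    1.77  0.128]
[[-0.001 -0.463  0.886]
 [-0.     0.886  0.463]
 [-1.     0.    -0.001]]
1057 [574.9  90.2 100. ] (array([575.3,  89.8]), array([104., 130.]), 7.58) track pct [[532.5, -53.2], [631.9, 75.1]]
tcp track 537.6728844738611 313.82097200701713
row [-0.06, -0.02, -0.02, 140.1, 1.8, -0.4] |d| 140.1
rib 234 [491.74199529 388.19406723  41.44141543] (array([490.3, 387.4]), array([27.5, 69.2]), 26.45)
plate 1140 [495.1497732  390.23290619  10.90590876] (array([490.8, 386.9]), array([111.3, 134.6]), 21.88)
```

View pics/s5.png

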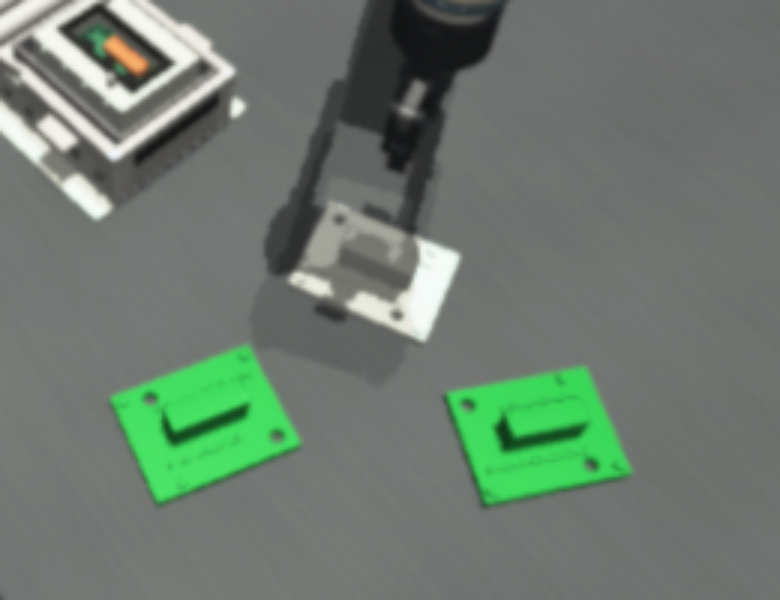

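View pics/t5.png

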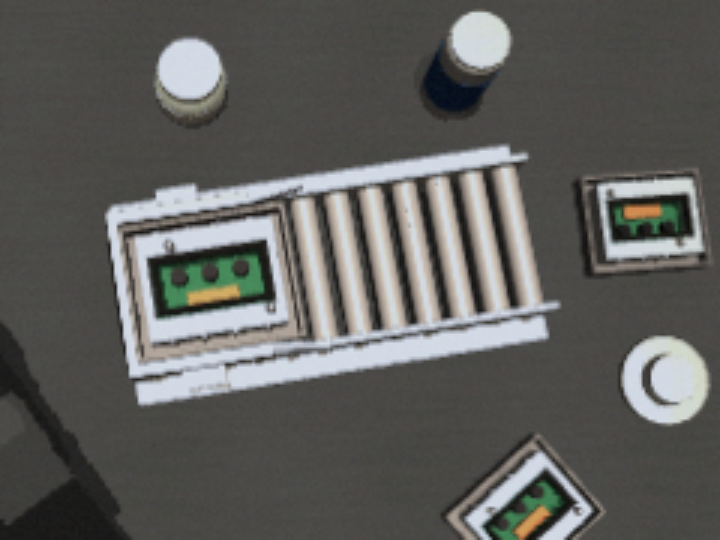

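The cover is at scene crop (375,270), rib under the jaws and rib aligned. The tray is home against the stop at top crop (125,290). I'll descend on the rib.

Emit:
drive_tool([
  [0, 0, 0, 40, 1.5, 0, 75],
  [0, 0, 0, 80, 1.5, 0, 75],
  [0, 0, 0, 115, 1.5, 0, 75],
  [0, 0, 0, 145, 1.5, 0, 75],
  [0, 0, 0, 165, 1.5, 0, 75],
  [0, 0, 0, 178, 1.5, 0, 75],
  [0, 0, 0, 185, 1.5, 0, 75],
  [0, 0, 0, 185, 1.5, 0, 75],
  [0, 0, 0, 185, 1.5, 0, 75],
])

```text
clock: 10.47
position: [490.5, 385.0, 16.7]
orientation: [-0.168, 0.686, 0.168, 0.687]
force: [0.4, -1.0, 0.3]
width: 63.8
```

Run:
```python
from h import *
st()
im,d=get_image('scene'); cv2.imwrite('pics/s6.png',cv2.resize(im[230:350,290:450,::-1],None,fx=5,fy=5))
```

```text
clk 10.4667 pos [490.5 385.   16.7] F [ 0.4 -1.   0.3] M [0.   0.01 0.03] w 63.784252146946166 q [0.611 0.214 1.478 0.    1.447 0.131]
[[ 0.001 -0.462  0.887]
 [ 0.001  0.887  0.462]
 [-1.     0.001  0.002]]
```

View pics/s6.png

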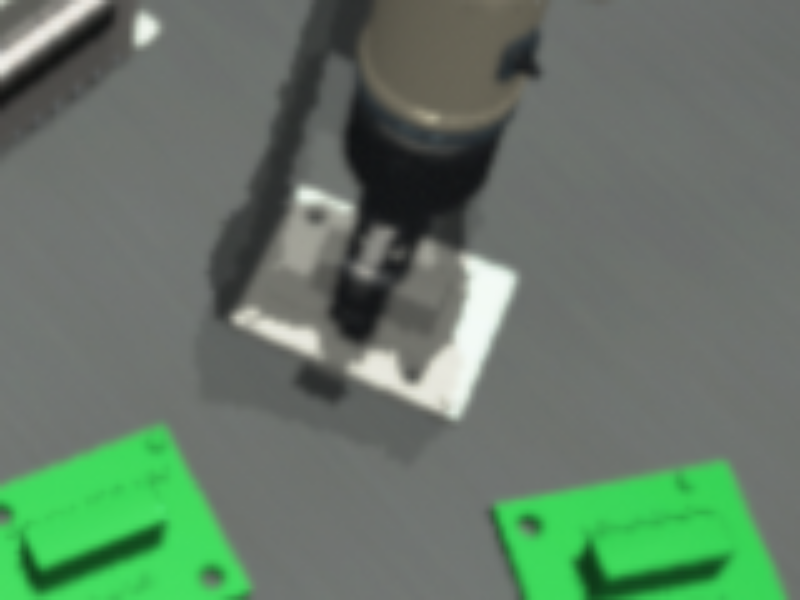

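Emit:
drive_tool([
  [0, 0, 0, 1, 0, 0, 60],
  [0, 0, 0, 1, 0, 0, 40],
  [0, 0, 0, 1, 0, 0, 25],
  [0, 0, 0, 1, 0, 0, 15],
  [0, 0, 0, 1, 0, 0, 0],
  [0, 0, 0, 1, 0, 0, 0],
  [0, 0, 0, 1, 0, 0, 0],
  [0, 0, 0, 1, 0, 0, 0],
], squeeze=90)

```text
clock: 11.18
position: [491.2, 385.8, 18.0]
orientation: [-0.167, 0.685, 0.169, 0.688]
force: [-1.3, -0.4, 6.2]
width: 22.2
```

Emit:
drive_tool([
  [0, 0, 0, -15, 0, 0, 0],
  [0, 0, 0, -40, 0, 0, 0],
  [0, 0, 0, -80, 0, 0, 0],
  [0, 0, 0, -120, 0, 0, 0],
  [0, 0, 0, -155, 0, 0, 0],
  [0, 0, 0, -170, 0, 0, 0],
  [0, 0, 0, -170, 0, 0, 0],
])

```text
clock: 11.77
position: [492.0, 386.3, 193.8]
orientation: [-0.166, 0.682, 0.17, 0.691]
force: [1.1, -0.5, -2.7]
width: 22.2
```

Run:
```python
from h import *
st(); plan([577,90,200],np.radians(7.7))
im,d=get_image('scene'); cv2.imwrite('pics/s7.png',cv2.resize(im[150:350,250:450,::-1],None,fx=3,fy=3))
```

```text
clk 11.7667 pos [492.  386.3 193.8] F [ 1.1 -0.5 -2.7] M [ 0.01 -0.05  0.02] w 22.17601719385094 q [0.611 0.143 1.241 0.    1.743 0.131]
[[ 0.011 -0.462  0.887]
 [ 0.008  0.887  0.462]
 [-1.     0.002  0.014]]
row [19.81, 0.76, -0.26, -7.8, -302.1, -61.4] |d| 308.3
```

View pics/s7.png

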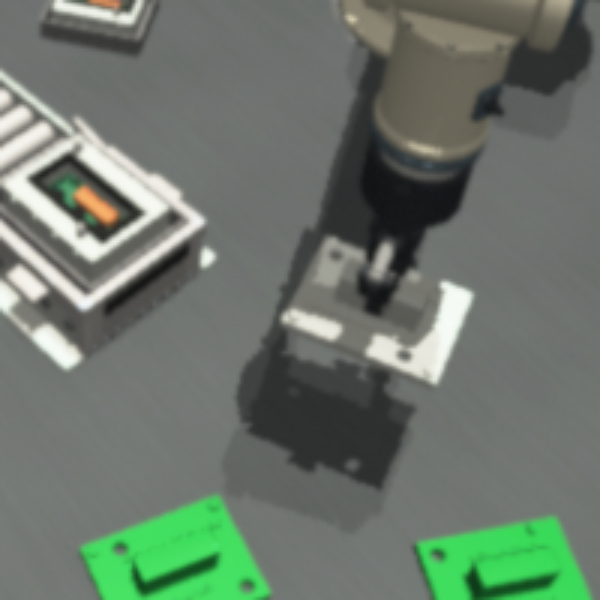

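The cover is held by its rib, at crop (375,300), and hangs level. Next I carry it over to the bay.

Emit:
drive_tool([
  [20, 0.8, 0, -8, -302, -61, 0],
  [20, 0.8, 0, -8, -302, -61, 0],
  [20, 0.8, 0, -8, -302, -61, 0],
  [20, 0.8, 0, -8, -302, -61, 0],
  [20, 0.8, 0, -8, -302, -61, 0],
  [20, 0.8, 0, -8, -302, -61, 0],
  [20, 0.8, 0, -8, -302, -61, 0],
  [20, 0.8, 0, -8, -302, -61, 0],
  [20, 0.8, 0, -8, -302, -61, 0],
  [20, 0.8, 0, -8, -302, -61, 0],
  [20, 0.8, 0, -8, -302, -61, 0],
])

```text
clock: 12.73
position: [575.7, 90.3, 194.2]
orientation: [-0.046, 0.709, 0.047, 0.702]
force: [0.7, 0.1, -3.1]
width: 22.2
```

Run:
```python
from tr import *
s=st(); plan([577,90,150],np.radians(7.7))
for n in ['scene','top']:
    im,d=get_image(n); np.save(n+'8.npy',d)
    cv2.imwrite(f'pics/{n}8.png',cv2.resize(im[120:300,170:410,::-1],None,fx=3,fy=3))
    C=cloud(n,d); z0=s['position'][2]-18
    for P in comps(C,z0+5,z0+16,480,680,0,200,50): print(n,'plate',len(P),P.mean(0).round(1),rect(P))
```

```text
clk 12.7333 pos [575.7  90.3 194.2] F [ 0.7  0.1 -3.1] M [0.04 0.02 0.04] w 22.15749654728385 q [ 0.096  0.049  1.34   0.003  1.762 -0.035]
[[-0.01  -0.131  0.991]
 [ 0.002  0.991  0.131]
 [-1.     0.003 -0.01 ]]
row [-0.17, -0.57, -0.17, 44.2, -0.6, 1.7] |d| 44.2
scene plate 866 [585.6 109.1 186. ] (array([577. ,  92.9]), array([102.7, 133.9]), 7.74)
top plate 395 [560.7  44.7 186.1] (array([568. ,  49.5]), array([77.4, 48.7]), 7.64)
top plate 369 [548.9 124.6 186.5] (array([560.4, 121.7]), array([83. , 46.5]), 5.98)
```

View pics/scene8.png

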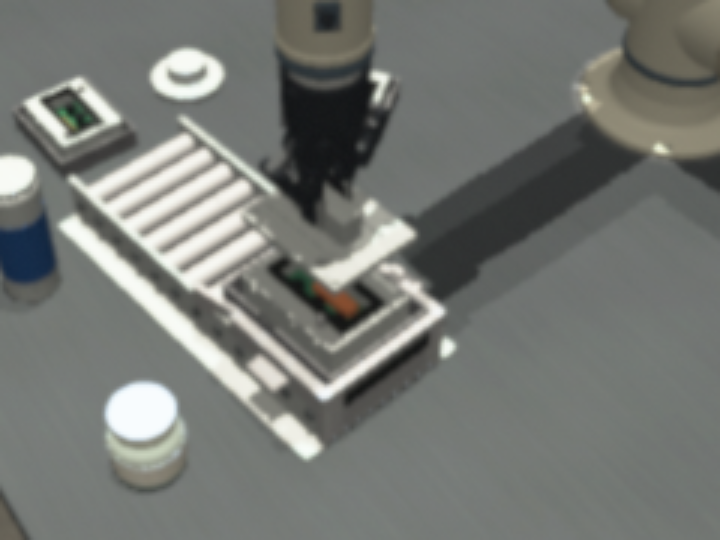

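View pics/top8.png

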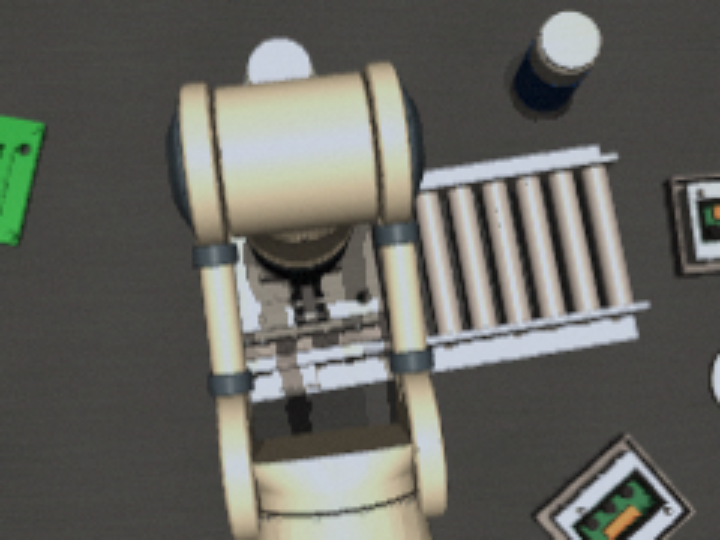

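Emit:
drive_tool([
  [0, -0.6, 0, 20, 0, 2, 0],
  [0, -0.6, 0, 40, 0, 2, 0],
  [0, -0.6, 0, 52, 0, 2, 0],
  [0, -0.6, 0, 56, 0, 2, 0],
  [0, -0.6, 0, 56, 0, 2, 0],
])

```text
clock: 13.25
position: [576.5, 92.0, 137.7]
orientation: [-0.046, 0.706, 0.048, 0.705]
force: [-0.3, -0.1, -3.0]
width: 22.2
```

Run:
```python
from tr import *
s=st(); plan([577,90,150],np.radians(7.7))
for n in ['scene','top']:
    im,d=get_image(n); np.save(n+'9.npy',d)
    cv2.imwrite(f'pics/{n}9.png',cv2.resize(im[160:260,220:360,::-1],None,fx=5.5,fy=5.5,interpolation=cv2.INTER_CUBIC))
    C=cloud(n,d); z0=s['position'][2]-18
    for P in comps(C,z0+5,z0+16,480,680,0,200,50):
        q=np.c_[P[:,:2]@xt,P[:,:2]@yt]
        print(n,'plate',len(P),P.mean(0).round(1),rect(P),'track pct', np.percentile(q,[1,99],axis=0).round(1).tolist())
        h=np.histogram(q[:,1],np.arange(-70,100,10))[0]; print(h)
p=s['position'][:2]; print('tcp track',np.dot(p,xt),np.dot(p,yt))
for q in ['hole_a','hole_b']: print(q,place_of('scene',q)[:3],place_of('top',q)[:3])
```

```text
clk 13.25 pos [576.5  92.  137.7] F [-0.3 -0.1 -3. ] M [0.02 0.04 0.06] w 22.15987422101051 q [ 0.098  0.05   1.439  0.003  1.653 -0.035]
[[-0.001 -0.134  0.991]
 [ 0.003  0.991  0.134]
 [-1.     0.003 -0.001]]
row [-0.02, -0.05, -0.16, -12.3, -2.0, 0.3] |d| 12.5
scene plate 823 [586.8 110.7 129.7] (array([577. ,  94.5]), array([103.8, 132.9]), 7.55) track pct [[536.0, -48.9], [635.8, 80.1]]
[  0   5  38  37  43  38  36  44  55  54  69  83  96  98 115  12]
top plate 332 [559.5  46.2 130.5] (array([564.6,  50.6]), array([67.8, 49.7]), 7.37) track pct [[532.7, -51.1], [598.5, -2.9]]
[ 0 15 88 75 65 52 37  0  0  0  0  0  0  0  0  0]
top plate 304 [546.8 124.3 130.8] (array([555.2, 121.5]), array([69.7, 45.9]), 4.46) track pct [[532.6, 24.7], [601.5, 68.2]]
[ 0  0  0  0  0  0  0  0  0 30 54 56 96 68  0  0]
tcp track 583.607363771828 12.889574388748219
hole_a [{'at': [333.2, 290.6], 'p': 0.9}, {'at': [346.5, 330.5], 'p': 0.88}, {'at': [334.2, 395.9], 'p': 0.83}] [{'at': [257.1, 90.4], 'p': 0.85}, {'at': [240.5, 126.6], 'p': 0.82}, {'at': [171.1, 181.7], 'p': 0.81}]
hole_b [{'at': [333.2, 290.6], 'p': 0.9}, {'at': [346.5, 330.5], 'p': 0.88}, {'at': [334.2, 395.9], 'p': 0.83}] [{'at': [257.1, 90.4], 'p': 0.85}, {'at': [240.5, 126.6], 'p': 0.82}, {'at': [171.1, 181.7], 'p': 0.81}]
```

View pics/scene9.png

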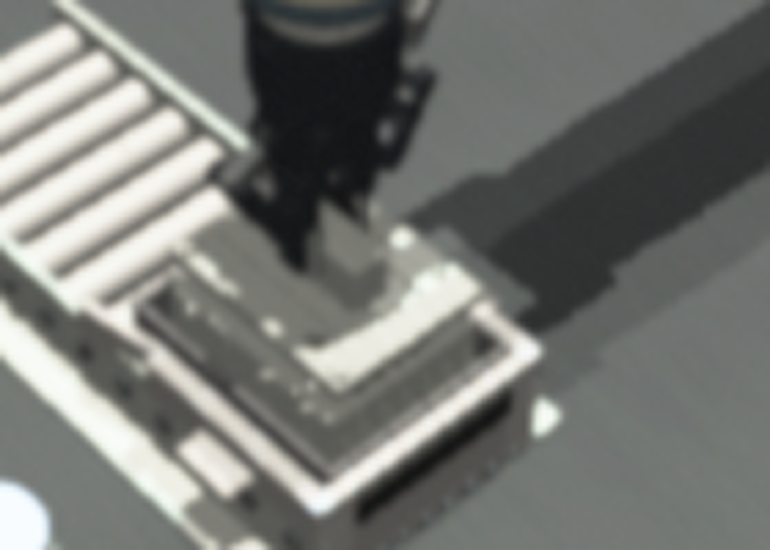

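View pics/top9.png

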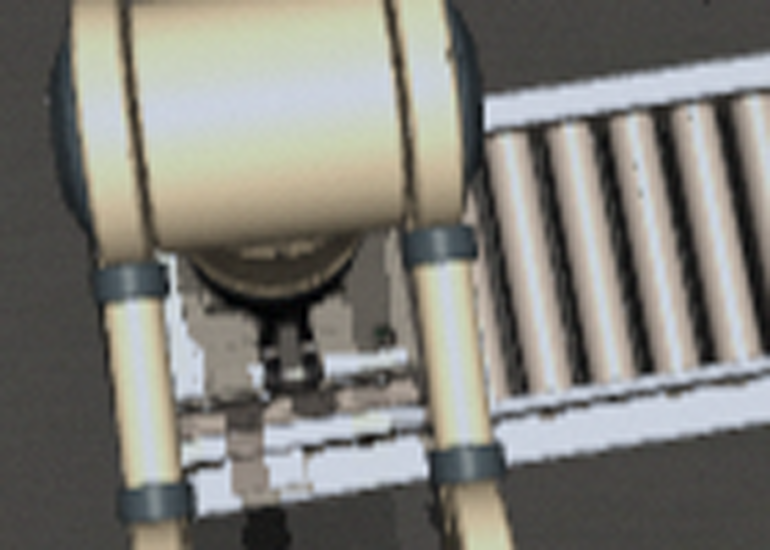

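Run:
```python
from tr import *
for nm,uv,z in [('hole',(290.0,220.0),129.7),('dowel',(290,222.7),112)]:
    X=at_z('top',[uv],z)[0]; print(nm,X.round(1),'track',X[:2]@xt,X[:2]@yt)
    sx=584.9;
def exp(cx,cy): return cx-36,cy-50
print('expected dowel_a track from top seat', exp(582.3,10.9))
a=cv2.imread('pics/t5.png'); b=cv2.imread('pics/top9.png')
cv2.imwrite('pics/cmp.png',np.hstack([cv2.resize(a[270:345,230:310],(560,525),interpolation=cv2.INTER_CUBIC)[:, :390],cv2.resize(b[280:380,330:440],(400,525),interpolation=cv2.INTER_CUBIC)]))
```

```text
hole [550.3  35.9 129.7] track 550.0527237136916 -39.142644095130976
dowel [545.2  35.2 112. ] track 544.9094543031202 -39.085529666655724
expected dowel_a track from top seat (546.3, -39.1)
```

View pics/cmp.png

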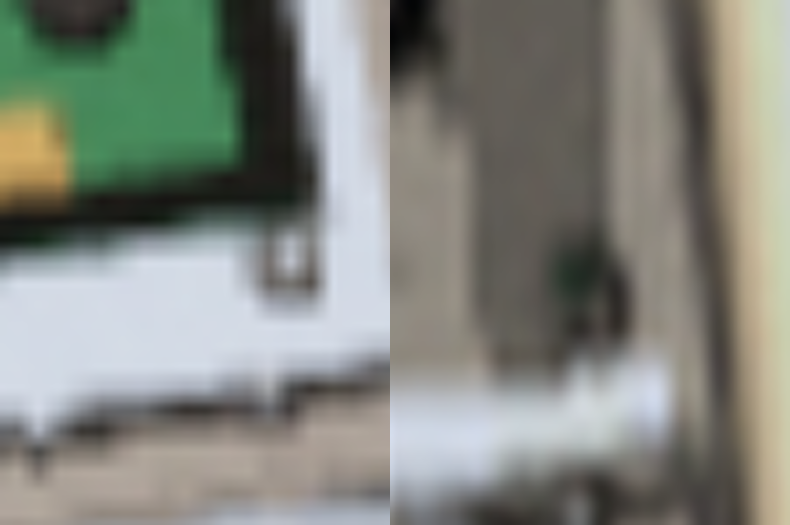

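The cameras agree the cover sits about 1–3 mm too far along +y, and x is within 2 mm. Both are within the taper's capture range, so I'll shift −2 mm in y and lower it while watching force.

Emit:
drive_tool([
  [0, 0, 0, 0, -2, 0, 0],
  [0, 0, 0, 2, -2, 0, 0],
  [0, 0, 0, 4, -2, 0, 0],
  [0, 0, 0, 6, -2, 0, 0],
  [0, 0, 0, 8, -2, 0, 0],
  [0, 0, 0, 8, -2, 0, 0],
])

```text
clock: 14.05
position: [578.0, 89.4, 131.9]
orientation: [-0.046, 0.704, 0.048, 0.707]
force: [-0.5, 0.3, -3.1]
width: 22.2
```

Run:
```python
from h import *
st()
```

```text
clk 14.05 pos [578.   89.4 131.9] F [-0.5  0.3 -3.1] M [-0.02  0.06  0.01] w 22.207506060101654 q [ 0.094  0.05   1.449  0.003  1.639 -0.039]
[[ 0.003 -0.132  0.991]
 [ 0.003  0.991  0.132]
 [-1.     0.003  0.003]]
```

Emit:
drive_tool([
  [0, 0, 0, 2, 0, 0, 0],
  [0, 0, 0, 4, 0, 0, 0],
  [0, 0, 0, 4, 0, 0, 0],
])

```text
clock: 14.3
position: [577.7, 89.4, 127.1]
orientation: [-0.046, 0.705, 0.048, 0.706]
force: [-1.0, 0.1, -3.5]
width: 22.3
```

Emit:
drive_tool([
  [0, 0, 0, 2, 0, 0, 0],
  [0, 0, 0, 4, 0, 0, 0],
  [0, 0, 0, 4, 0, 0, 0],
])

```text
clock: 14.55
position: [577.4, 89.4, 122.4]
orientation: [-0.046, 0.705, 0.048, 0.706]
force: [0.0, 0.7, -2.1]
width: 22.1
```

Run:
```python
from h import *
st()
```

```text
clk 14.55 pos [577.4  89.4 122.4] F [ 0.   0.7 -2.1] M [-0.04  0.01 -0.06] w 22.05930574421108 q [ 0.094  0.053  1.462  0.003  1.625 -0.039]
[[ 0.001 -0.132  0.991]
 [ 0.003  0.991  0.132]
 [-1.     0.003  0.001]]
```

The dowels have entered: the underside is at about 104 mm with no side force. Now I press onto the seal.

Emit:
drive_tool([
  [0, 0, 0, 2, 0, 0, 0],
  [0, 0, 0, 4, 0, 0, 0],
  [0, 0, 0, 5, 0, 0, 0],
  [0, 0, 0, 5, 0, 0, 0],
])

```text
clock: 14.88
position: [577.7, 89.4, 119.2]
orientation: [-0.046, 0.705, 0.048, 0.707]
force: [-3.3, -1.1, 7.0]
width: 22.3
```

Emit:
drive_tool([
  [0, 0, 0, 2, 0, 0, 0],
  [0, 0, 0, 4, 0, 0, 0],
  [0, 0, 0, 5, 0, 0, 0],
  [0, 0, 0, 5, 0, 0, 0],
])

```text
clock: 15.22
position: [577.7, 89.4, 118.0]
orientation: [-0.046, 0.704, 0.048, 0.707]
force: [-7.9, -1.4, 13.0]
width: 22.3
```

Emit:
drive_tool([
  [0, 0, 0, 4, 0, -1, 0],
  [0, 0, 0, 6, 0, -1.5, 0],
  [0, 0, 0, 8, 0, -1.5, 0],
  [0, 0, 0, 8, 0, -1.5, 0],
  [0, 0, 0, 8, 0, -1.5, 0],
])

```text
clock: 15.63
position: [577.7, 89.4, 117.9]
orientation: [-0.046, 0.701, 0.048, 0.71]
force: [-8.9, -0.4, 27.7]
width: 22.4
```

Run:
```python
from tr import *
s=st()
for n in ['scene','top']:
    im,d=get_image(n); np.save(n+'10.npy',d)
    cv2.imwrite(f'pics/{n}10.png',cv2.resize(im[160:260,220:360,::-1],None,fx=5.5,fy=5.5,interpolation=cv2.INTER_CUBIC))
    C=cloud(n,d)
    for P in comps(C,102,120,480,680,0,200,50):
        A=np.c_[P[:,:2]-[577,90],np.ones(len(P))]; c,_,_,_=np.linalg.lstsq(A,P[:,2],rcond=None)
        q=np.c_[P[:,:2]@xt,P[:,:2]@yt]
        print(n,'plate',len(P),'z',np.median(P[:,2]),'plane',c,rect(P),np.percentile(q,[1,99],axis=0).round(1).tolist())
```

```text
clk 15.6333 pos [577.7  89.4 117.9] F [-8.9 -0.4 27.7] M [-0.34  2.49 -0.05] w 22.39109689403459 q [ 0.094  0.045  1.48   0.002  1.604 -0.039]
[[ 0.013 -0.133  0.991]
 [ 0.004  0.991  0.133]
 [-1.     0.002  0.013]]
scene plate 867 z 109.93880680006167 plane [-8.36836144e-03 -6.41937067e-03  1.10034065e+02] (array([578.9,  91.7]), array([103.7, 135.4]), 6.47) [[536.7, -51.2], [636.8, 78.1]]
top plate 307 z 109.3241703481537 plane [9.33326034e-03 7.58806159e-03 1.09753432e+02] (array([561.3,  47.4]), array([60.2, 49.4]), 7.54) [[532.6, -53.5], [590.8, -5.5]]
top plate 268 z 109.1175569566526 plane [-1.09523898e-02  2.98792487e-03  1.08900989e+02] (array([552.8, 118.2]), array([64.8, 44.7]), 3.18) [[532.9, 22.5], [594.9, 65.1]]
```

View pics/scene10.png

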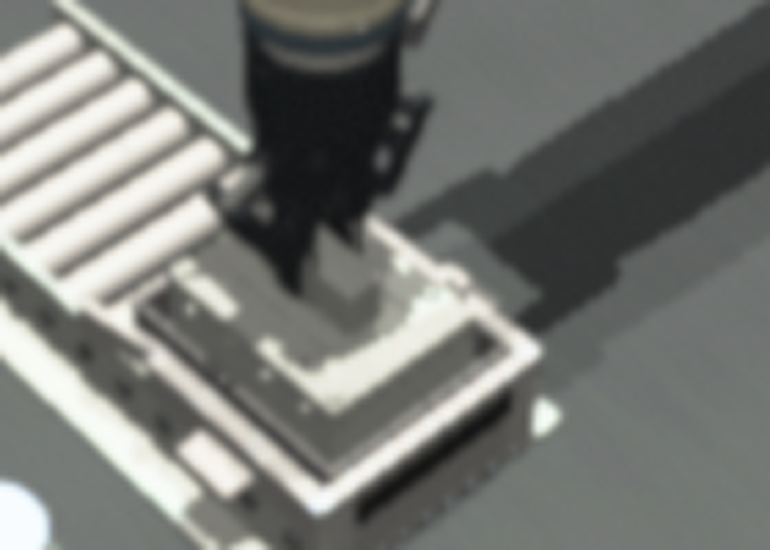

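The picture shows the cover seated in the tray, dowels through the holes. Its plate top is at 109.3–109.9 mm against the 110 mm expected, and the height doesn't change from 13 N to 28 N. A small correction should take out the tilt and side load while I keep pressing.

Emit:
drive_tool([
  [0, 0.4, 0, 7, 0, -2, 0],
  [0, 0.7, 0, 8, 0, -3, 0],
  [0, 0.7, 0, 8, 0, -3, 0],
  [0, 0.7, 0, 8, 0, -3, 0],
])

```text
clock: 16.07
position: [577.6, 89.4, 117.9]
orientation: [-0.046, 0.701, 0.048, 0.71]
force: [-3.1, 0.9, 24.9]
width: 22.4
```

Run:
```python
from h import *
st()
```

```text
clk 16.0667 pos [577.6  89.4 117.9] F [-3.1  0.9 24.9] M [-0.12  1.37 -0.  ] w 22.436793570897812 q [ 0.094  0.045  1.479  0.002  1.605 -0.039]
[[ 0.012 -0.133  0.991]
 [ 0.003  0.991  0.133]
 [-1.     0.002  0.013]]
```

Run:
```python
from tr import *
for i in range(4): im,d=get_image('scene')
s=read_state(); print(s['clock'],s['position'],s['force'],s['width'])
C=cloud('scene',d); P=comps(C,102,120,480,680,0,200,50)[0]; print(len(P),np.median(P[:,2]),rect(P))
print(sign_off())
```

```text
16.2667 [577.59995267  89.42848122 117.93275945] [-2.8356386   0.92929659 24.53807859] 22.317355044697536
873 109.76680956186463 (array([578.8,  91.6]), array([103.7, 133.9]), 7.43)
the job is handed in; nothing more can be done
None
```

I handed the job in at about 16.3 s, with the arm still holding the cover pressed shut on the lower half. There was no verdict, so this rests on my own checks.

1. **Tray:** I pushed it along the rollers to the end stop. It gave 19 N with no further travel, and its edges ended up square to the track. The last picture showed it still home.
2. **Cover:** I gripped the bare aluminium one by its rib and lowered it over both dowels with almost no side force, then pressed it down. The green look-alikes and the other things on the bench were left alone.

**Last checks**
- **Flush:** the plate's top measured 109.3–109.9 mm, against 110 mm expected. The tool height stayed within 0.1 mm while the press rose from 13 N to 28 N.
- **Hold:** the force was steady at about 25 N, with about 3 N of side load.

**Disagreements**
- **Cameras:** the two differed by 2–4 mm on the seat and cover positions. Estimates of how far the cover was out over the dowels also varied, 1–3 mm along the track. I corrected by 2 mm, and the dowels went in first time.
- **Tilt:** the tool stayed about 0.7° off vertical while pressing. This matches the tilt seen after lifting, so I think it comes from how the rib was gripped. The depth picture shows the plate level to within about 0.6°.

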